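# Put the grinding wheels away on their stands

## Task

Put the four coloured grinding wheels away: each goes onto the storage stand of its own colour, with the post through its bore and lying flat on the base. Set them down gently, since a dropped wheel cracks, and leave the tan felt polishing wheel and the dark steel flange where they are.

Things in the scene. Friction and masses are not known exactly. Their poses are not given: they have to be found in the camera images.
- wheel_green_mid (a point): Centre of the loose dark green abrasive grinding wheel, half-way up: a rigid ring 56 mm across and 30 mm high, with a 28 mm bore right through, about 130 g. It lies flat on the bench at the start (centre 15 mm above it); z is its axis.
- wheel_white_mid (a point): Centre of the loose off-white abrasive grinding wheel, half-way up: a rigid ring 56 mm across and 30 mm high, with a 28 mm bore right through, about 130 g. It lies flat on the bench at the start (centre 15 mm above it); z is its axis.
- wheel_pink_mid (a point): Centre of the loose pink abrasive grinding wheel, half-way up: a rigid ring 56 mm across and 30 mm high, with a 28 mm bore right through, about 130 g. It lies flat on the bench at the start (centre 15 mm above it); z is its axis.
- wheel_blue_mid (a point): Centre of the loose dark blue abrasive grinding wheel, half-way up: a rigid ring 56 mm across and 30 mm high, with a 28 mm bore right through, about 130 g. It lies flat on the bench at the start (centre 15 mm above it); z is its axis.
- stand_green: Fixed storage stand; its round base is dark green, 80 mm across and 12 mm thick, with a thin upright steel post in its middle, 8 mm across with a rounded tip, rising 30 mm above the base (tip 42 mm above the bench). Origin: centre of the base's underside, on the bench; z up. A wheel threaded on the post and flat on the base has its centre 27 mm above the bench, with 10 mm play about the post.
- stand_white: Fixed storage stand; its round base is off-white, 80 mm across and 12 mm thick, with a thin upright steel post in its middle, 8 mm across with a rounded tip, rising 30 mm above the base (tip 42 mm above the bench). Origin: centre of the base's underside, on the bench; z up. A wheel threaded on the post and flat on the base has its centre 27 mm above the bench, with 10 mm play about the post.
- stand_pink: Fixed storage stand; its round base is pink, 80 mm across and 12 mm thick, with a thin upright steel post in its middle, 8 mm across with a rounded tip, rising 30 mm above the base (tip 42 mm above the bench). Origin: centre of the base's underside, on the bench; z up. A wheel threaded on the post and flat on the base has its centre 27 mm above the bench, with 10 mm play about the post.
- stand_blue: Fixed storage stand; its round base is dark blue, 80 mm across and 12 mm thick, with a thin upright steel post in its middle, 8 mm across with a rounded tip, rising 30 mm above the base (tip 42 mm above the bench). Origin: centre of the base's underside, on the bench; z up. A wheel threaded on the post and flat on the base has its centre 27 mm above the bench, with 10 mm play about the post.
- felt_mid (a point): Centre (half-way up) of the loose tan felt polishing wheel, a ring of the same shape as the grinding wheels: 56 mm across, 30 mm high, bore 28 mm. No stand is its colour; it stays where it is.
- flange_mid (a point): Centre (half-way up) of the loose dark grey steel flange, a flat ring 56 mm across, 14 mm high, bore 20 mm. It stays where it is.

How it is judged (in metres and radians):
At the end, for the whole second after the job is handed in: Each of the four grinding wheels is at rest on the stand of its own colour: its centre within 13 mm sideways of the stand's axis (post in the bore) and 23 to 31 mm above the bench, tilted less than 0.1 rad; the felt wheel and the steel flange are within 25 mm of where they started (horizontal distance between wheel_green_mid and stand_green below 0.013 m and height (world z) of wheel_green_mid between 0.023 and 0.031 m and angle between each of wheel_green_mid, wheel_white_mid, wheel_pink_mid, wheel_blue_mid's own z axis and vertical below 0.1 rad and linear speed of each of wheel_green, wheel_white, wheel_pink, wheel_blue below 0.02 m/s and horizontal distance between wheel_white_mid and stand_white below 0.013 m and height (world z) of wheel_white_mid between 0.023 and 0.031 m and horizontal distance between wheel_pink_mid and stand_pink below 0.013 m and height (world z) of wheel_pink_mid between 0.023 and 0.031 m and horizontal distance between wheel_blue_mid and stand_blue below 0.013 m and height (world z) of wheel_blue_mid between 0.023 and 0.031 m and distance of each of felt_mid, flange_mid from where it was at the start of the episode below 0.025 m); the robot touches nothing.
It fails at once if the felt polishing wheel is moved more than 25 mm from its place (distance of felt_mid from where it was at the start of the episode above 0.025 m).
It fails at once if the steel flange is moved more than 25 mm from its place (distance of flange_mid from where it was at the start of the episode above 0.025 m).
It fails at once if a grinding wheel is dropped or thrown (faster than 0.7 m/s while out of the fingers, a fall of 25 mm) ((linear speed of wheel_green above 0.7 m/s and contact force between the fingers and wheel_green below 0.05 N) or (linear speed of wheel_white above 0.7 m/s and contact force between the fingers and wheel_white below 0.05 N) or (linear speed of wheel_pink above 0.7 m/s and contact force between the fingers and wheel_pink below 0.05 N) or (linear speed of wheel_blue above 0.7 m/s and contact force between the fingers and wheel_blue below 0.05 N)).
It also fails if it takes over 93 s, if anything falls off the work surface, if the arm or the gripper's body presses on something with over 40 N, if the wrist force passes 120 N, or if a joint passes its speed limit or range.

## Robot

A 6-joint arm with a two-finger parallel gripper is mounted at the origin on the work surface. World frame = base frame: x ahead of the robot, y to its left, z up, the work surface at z = 0. Lengths are in mm, angles in rad, forces in N, time in s.
With the tool pointing down it reaches from about 350 to 975 mm from the base axis. Payload 7.1 kg.
Tool frame: the origin (TCP) lies at the very end of the fingers, on their centre line; the grasp point (between the pads) lies 19 mm behind it; z points along the fingers, y is the line along which they close (so a half turn about z gives the same grasp; the last joint's range is limited). The gripper opens to 88 mm and grips with 3 to 60 N. Pads are 20 mm wide; open, the fingers measure 115 mm over their backs; the gripper's body (75 mm by 178 mm) begins 61 mm behind the grasp point.
Start: joints at [-1.336, 0.423, 1.63, -0, 1.089, -0.019], TCP at [156.946, -604.957, 222.675] pointing down, gripper open.
Joint ranges: [-3, 3], [-0.9, 2.11], [0.09, 2.58], [-1.31, 4.45], [0.11, 2.69], [-2.54, 2.54]. Speed limits (rad/s): [2.39, 2.39, 3.01, 3.14, 3.14, 3.14].

## Interface

Orientations are given as a rotation vector (axis times angle).
In Python, from workcell import get_obs, get_image, job, models gives the robot as it stands.
- The arm moves only by the tool jog_arm, never from a script. Its argument "increments" is one flat list of numbers, 7 for each row, row after row: the turn, a rotation vector about the tool's x, y, z in degrees, then the shift along the tool's x, y, z in mm, then the opening in per cent of the stroke, from 0 (shut) to 100 (fully open). A call has 1 to 12 rows; each row shifts and turns the commanded pose from where the row before left it, along the tool's axes as they then stand; what a row does not reach is not made up. A row lasts 1/8 s, in which the tool goes at most 62.5 mm and 10.7 degrees, less where a joint would pass 70% of its speed; a pose out of reach is approached as far as the arm can. A call is refused whole if a number of a shift passes 62.5 or a number of a turn 10.7, either way. A call with a gripper value outside its range is refused whole. The fingers move at their own pace and stop on an object; the grip force is fixed at half the most. Time passes only in rows, so rows that do not move let the fingers close. It gives the time, the measured TCP pose, the force, the opening and the grip force at its end, in the units of the state.
- get_obs(): the state, without advancing time (a new reading comes with each control period).
- get_image(name): name is "scene" or "top"; returns a dict with "pixels" (384x512x3 uint8, blue, green, red), "depth" (384x512 float32, mm along the optical axis (not along the pixel's ray), 0 where there is no reading), "fx", "fy", "cx", "cy" (pixels), "cam_to_world" (4x4, takes a point from camera to world coordinates). Camera axes: x right, y up, looking along -z (the intrinsics and any distortion apply to the point x, -y, -z); pixel columns grow to the right and rows downward; lengths in mm; the calibration is good to about 2 mm. A picture is of the moment at which its call begins.
- job.close_job(): hands the job in; it is judged then, once.
Trained networks look in the newest picture that a camera, given by its name, has taken for a name from the list of things; names that differ only in an ending like _2 or _b are one class to them, and where a whole thing is asked for, a point or a joint stands for the part that bears it (a point fixed in the world has none). Each returns a list of dicts, best first, with "p" (0 to 1); they miss things now and then, are a little off and sometimes report something else, mostly with a low value. They report only what shows in the picture. A call takes as long as a camera call.
- models.look_for(target, camera): "centre" ([x, y, z] in mm, in world coordinates, good to about 4 mm: the middle of the surface that is visible of it).
- models.regions_of(target, camera): "region" (384x512 bool, what is visible of it).
The state is a dict: "t": time; "qpos": joint angles; "qvel": joint speeds; "joint_torque": joint torques, N m; "ee_pos": TCP position; "orientation": TCP orientation; "ft_force": force on the tool from outside, world axes, zero at the start; "moment": the same for the moment, N m; "width": finger opening in mm; "grasp_force": force on a finger pad.
Only numpy, scipy, OpenCV 4.12 (cv2) and the standard library are available. Lean on these libraries where they do the work, as an engineer would, in place of code of your own. Each camera call takes 0.05 s, during which the arm holds its last target. There are 200 camera calls.

## Working session

There is one attempt and no reset: what is moved stays moved. The work goes in short steps, Python scripts to look and compute and a tool call to move; the robot and the scene stay as the last step left them, time stands still between calls to the robot, and variables do not carry over. Pictures are saved under pics/ and viewed, at most 14 in all, crops included, and the job is handed in when it is done.

Besides the shell and the picture viewer there is one more tool, called after "Call:" as name(argument=value, ...) on one line, values as JSON. jog_arm: Moves the arm, as the interface text tells. Its arguments: {"type":"object","properties":{"increments":{"type":"array"}},"required":["increments"]}

```bash
mkdir -p pics; python3 - <<'E'
from workcell import get_obs,get_image
import cv2
o=get_obs();print(o)
for n in("top","scene"):
    i=get_image(n);cv2.imwrite(f"pics/{n}0.png",i["pixels"]);print(n,i["fx"],i["cam_to_world"],i.keys())
E
```

```text
{'t': 0.0, 'qpos': array([-1.33603553e+00,  4.23840530e-01,  1.63070409e+00,  1.20483808e-05,
        1.08859709e+00, -1.89970563e-02]), 'qvel': array([ 0.00082051, -0.0002522 , -0.00032694, -0.00022204, -0.00013231,
       -0.00039335]), 'joint_torque': array([-3.78195313e-03, -5.44632447e+01, -2.73671472e+01,  6.40626973e-02,
        2.27712805e-02, -1.11693560e-04]), 'ee_pos': array([ 156.79995791, -604.4255115 ,  221.89636017]), 'orientation': array([-3.11481176e+00, -3.97329564e-01,  2.45211324e-04]), 'ft_force': array([ 0.20740609,  0.55554456, -0.04517896]), 'moment': array([0.02923291, 0.01825026, 0.00197229]), 'grasp_force': 0.0, 'width': 87.97526917592906}
top 385.36103613687595 [[-7.20483886e-03  9.93320953e-01 -1.15158915e-01  3.84471281e+02]
 [-9.99924054e-01 -6.00503631e-03  1.07622002e-02  1.53975137e+01]
 [ 9.99878551e-03  1.15227709e-01  9.93288779e-01  1.11104351e+03]
 [ 0.00000000e+00  0.00000000e+00  0.00000000e+00  1.00000000e+00]] dict_keys(['pixels', 'depth', 'fx', 'fy', 'cx', 'cy', 'cam_to_world'])
scene 438.1658193329788 [[ 8.12369304e-01 -3.08204397e-01  4.95041578e-01  1.04912073e+03]
 [ 5.82698053e-01  4.62195266e-01 -6.68459808e-01 -7.43913769e+02]
 [-2.27836218e-02  8.31495993e-01  5.55063348e-01  6.43160220e+02]
 [ 0.00000000e+00  0.00000000e+00  0.00000000e+00  1.00000000e+00]] dict_keys(['pixels', 'depth', 'fx', 'fy', 'cx', 'cy', 'cam_to_world'])
```

View pics/top0.png

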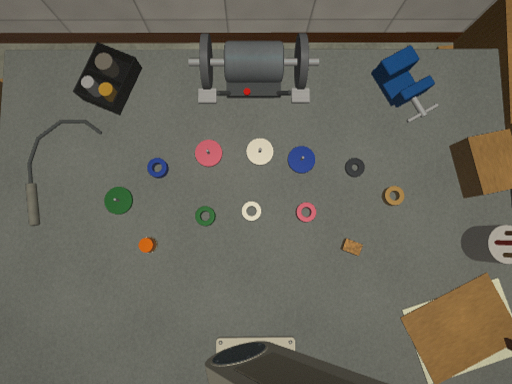

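View pics/scene0.png

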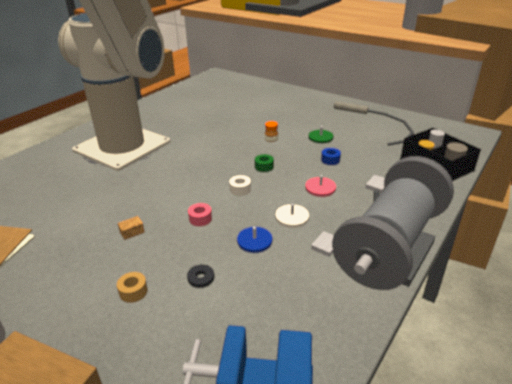

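The top view shows the stands at about (208,153) pink, (260,151) white, (301,159) blue and (118,200) green. The wheels are at (157,168) blue, (205,216) green, (251,211) white and (306,212) pink. Felt is at (394,196) and the flange at (355,167). Next I'll measure them with depth.

```bash
cat > h.py <<'E'
from workcell import get_obs,get_image,models
import numpy as np,cv2
def pts(im):
    d=im["depth"];v,u=np.indices(d.shape)
    P=np.stack([(u-im["cx"])/im["fx"]*d,-(v-im["cy"])/im["fy"]*d,-d,np.ones_like(d)],-1)
    return (P@im["cam_to_world"].T)[...,:3]
def find(n,cam="top",W=None,zr=None):
    r=models.regions_of(n,cam)
    if not r: return print(n,cam,"none")
    m=r[0]["region"]&(W[...,2]>zr[0])&(W[...,2]<zr[1]); p=W[m]
    if len(p)<8: return print(n,cam,"few",r[0]["p"],np.median(W[r[0]["region"]],0))
    (x,y),R=cv2.minEnclosingCircle(p[:,:2].astype(np.float32))
    print(n,cam,"p%.2f"%r[0]["p"],"circle %.1f %.1f R%.1f"%(x,y,R),"mean",p.mean(0).round(1),"zmed %.1f"%np.median(p[:,2]),"n",len(p))
E
python3 - <<'E'
from h import *
for c in("top","scene"):
    W=pts(get_image(c))
    for k in"green white pink blue".split():
        find(f"wheel_{k}_mid",c,W,(22,38)); find(f"stand_{k}",c,W,(6,18))
    find("felt_mid",c,W,(22,38)); find("flange_mid",c,W,(8,20))
from scipy.spatial.transform import Rotation as R
print((R.from_rotvec(get_obs()["orientation"]).inv()*R.from_rotvec([np.pi,0,0])).as_rotvec(degrees=True))
E
```

```text
wheel_green_mid top p0.83 circle 440.6 138.9 R27.4 mean [439.6 138.6  30.3] zmed 30.5 n 221
stand_green top p0.79 circle 488.0 389.3 R39.8 mean [486.5 388.   12.1] zmed 12.1 n 583
wheel_white_mid top p0.47 circle 454.0 8.5 R27.0 mean [453.9   8.9  30.6] zmed 30.7 n 219
stand_white top p0.75 circle 627.6 -16.2 R39.7 mean [627.4 -16.   12.4] zmed 12.3 n 554
wheel_pink_mid top p0.57 circle 449.7 -144.5 R27.5 mean [ 449.7 -144.2   30.5] zmed 30.7 n 231
stand_pink top p0.74 circle 624.7 132.2 R39.0 mean [624.3 132.5  12.5] zmed 12.5 n 520
wheel_blue_mid top p0.70 circle 579.3 276.2 R27.6 mean [578.1 275.8  29.9] zmed 30.1 n 215
stand_blue top p0.62 circle 604.5 -136.8 R40.0 mean [ 603.7 -136.6   12.5] zmed 12.5 n 561
felt_mid top p0.82 circle 495.7 -394.1 R27.2 mean [ 495.6 -393.5   29.9] zmed 30.2 n 231
flange_mid top p0.63 circle 579.6 -291.5 R27.8 mean [ 579.7 -291.3   14.3] zmed 14.4 n 256
wheel_green_mid scene p0.76 circle 444.2 137.6 R28.2 mean [446.4 135.1  29.2] zmed 30.2 n 175
stand_green scene p0.83 circle 491.4 386.2 R42.1 mean [493.7 381.9  12.2] zmed 12.5 n 264
wheel_white_mid scene p0.74 circle 457.6 6.9 R27.5 mean [459.3   4.   28.8] zmed 29.6 n 200
stand_white scene p0.58 circle 629.9 -16.7 R41.9 mean [632.9 -21.9  12.1] zmed 12.3 n 564
wheel_pink_mid scene p0.95 circle 450.3 -145.9 R29.9 mean [ 454.5 -148.    28.9] zmed 29.8 n 274
stand_pink scene p0.61 circle 627.2 131.0 R43.2 mean [629.5 126.6  12.1] zmed 12.3 n 431
wheel_blue_mid scene p0.80 circle 581.0 274.2 R29.0 mean [582.9 271.8  28.7] zmed 29.5 n 176
stand_blue scene p0.92 circle 605.4 -138.4 R41.5 mean [ 609.2 -141.7   12. ] zmed 12.2 n 678
felt_mid scene p0.57 circle 497.0 -397.3 R29.2 mean [ 499.6 -398.4   29. ] zmed 29.7 n 478
flange_mid scene p0.89 circle 583.3 -292.2 R28.8 mean [ 584.1 -294.8   13.6] zmed 13.9 n 427
[-4.95847887e-04  1.22178458e-03  1.45441431e+01]
```

Call:
jog_arm(increments=[0, 0, 7.27, 0, 0, 0, 100, 0, 0, 7.27, 0, 0, 0, 100, 0, 0, 0, 29.3, -46, 8, 100, 0, 0, 0, 29.3, -46, 8, 100, 0, 0, 0, 29.3, -46, 8, 100, 0, 0, 0, 29.3, -46, 8, 100, 0, 0, 0, 29.3, -46, 8, 100, 0, 0, 0, 29.3, -46, 8, 100, 0, 0, 0, 29.3, -46, 8, 100, 0, 0, 0, 29.3, -46, 8, 100, 0, 0, 0, 29.3, -46, 8, 100, 0, 0, 0, 29.3, -46, 8, 100])

```text
t: 2.7
ee_pos: [451.0, -143.4, 142.7]
orientation: [3.141, 0.0, 0.001]
ft_force: [0.6, -0.6, 0.4]
width: 87.8
grasp_force: 0.0
```

Call:
jog_arm(increments=[0, 0, 0, -1, 1.5, 35, 100, 0, 0, 0, 0, 0, 40, 100, 0, 0, 0, 0, 0, 35, 100, 0, 0, 0, 0, 0, 16, 100, 0, 0, 0, 0, 0, 10, 100, 0, 0, 0, 0, 0, 0, 100, 0, 0, 0, 0, 0, 0, 40, 0, 0, 0, 0, 0, 0, 40, 0, 0, 0, 0, 0, 0, 40, 0, 0, 0, 0, 0, 0, 40, 0, 0, 0, 0, 0, 0, 40, 0, 0, 0, 0, 0, 0, 40])

```text
t: 4.2
ee_pos: [449.2, -146.5, 7.1]
orientation: [3.141, 0.0, 0.001]
ft_force: [-0.7, -0.2, 7.4]
width: 55.8
grasp_force: 30.0
```

Call:
jog_arm(increments=[0, 0, 0, 0, 0, -15, 40, 0, 0, 0, 0, 0, -35, 40, 0, 0, 0, 0, 0, -35, 40, 0, 0, 0, 15, -23, 0, 40, 0, 0, 0, 25, -39, 0, 40, 0, 0, 0, 27, -43, 0, 40, 0, 0, 0, 27, -43, 0, 40, 0, 0, 0, 27, -43, 0, 40, 0, 0, 0, 25, -39, 0, 40, 0, 0, 0, 20, -31, 0, 40, 0, 0, 0, 10.5, -17, 0, 40, 0, 0, 0, 0, 0, 0, 40])

```text
t: 5.7
ee_pos: [625.4, 132.1, 91.8]
orientation: [3.141, 0.002, -0.0]
ft_force: [0.0, 0.3, -1.0]
width: 55.6
grasp_force: 30.0
```

Call:
jog_arm(increments=[0, 0, 0, 0, 0, 15, 40, 0, 0, 0, 0, 0, 20, 40, 0, 0, 0, 0, 0, 16, 40, 0, 0, 0, 0, 0, 10, 40, 0, 0, 0, 0, 0, 6, 40, 0, 0, 0, 0, 0, 4, 40, 0, 0, 0, 0, 0, 0, 40])

```text
t: 6.58
ee_pos: [625.5, 131.6, 20.7]
orientation: [-3.142, -0.0, -0.0]
ft_force: [1.2, 0.1, -1.7]
width: 55.7
grasp_force: 30.0
```

Call:
jog_arm(increments=[0, 0, 0, 0, 0, 1, 40, 0, 0, 0, 0, 0, 0.7, 40, 0, 0, 0, 0, 0, 0, 60, 0, 0, 0, 0, 0, 0, 80, 0, 0, 0, 0, 0, 0, 100, 0, 0, 0, 0, 0, 0, 100, 0, 0, 0, 0, 0, 0, 100])

```text
t: 7.45
ee_pos: [625.5, 131.6, 19.0]
orientation: [-3.142, 0.0, -0.0]
ft_force: [-1.1, -0.6, 0.5]
width: 87.5
grasp_force: 0.0
```

Call:
jog_arm(increments=[0, 0, 0, 0, 0, -20, 100, 0, 0, 0, 0, 0, -40, 100, 0, 0, 0, -10, 7, -20, 100, 0, 0, 0, -30, 22, 0, 100, 0, 0, 0, -45, 32.6, 0, 100, 0, 0, 0, -45, 33, 0, 100, 0, 0, 0, -30, 22, 0, 100, 0, 0, 0, -10, 7, 0, 100, 0, 0, 0, 0, 0, 20, 100, 0, 0, 0, 0, 0, 0, 100])

```text
t: 8.7
ee_pos: [456.1, 8.2, 79.0]
orientation: [-3.142, -0.0, 0.0]
ft_force: [0.0, 0.0, 0.6]
width: 88.1
grasp_force: 0.0
```

```bash
python3 - <<'E'
from h import *
print(get_obs()["ee_pos"])
im=get_image("scene");W=pts(im);find("wheel_pink_mid","scene",W,(34,50))
cv2.imwrite("pics/s1.png",cv2.resize(im["pixels"][80:300,120:400],None,fx=2.5,fy=2.5))
E
```

```text
[456.05815089   8.16272209  78.97903945]
wheel_pink_mid scene p0.80 circle 628.1 129.1 R29.8 mean [630.  127.4  40.8] zmed 41.8 n 228
```

View pics/s1.png

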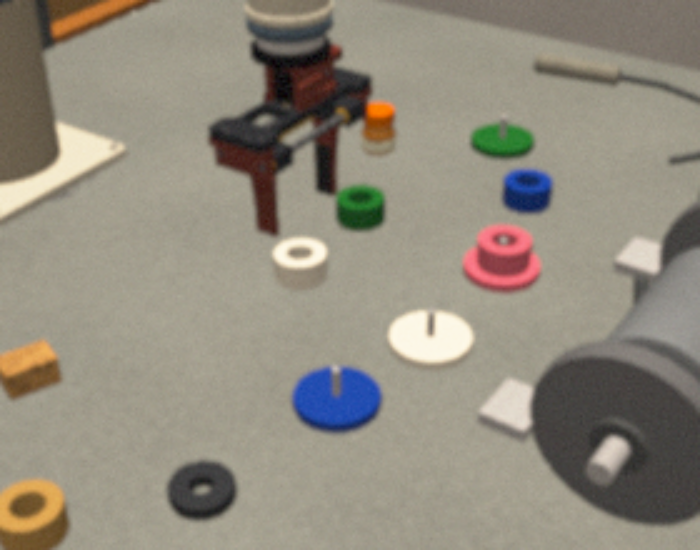

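The pink wheel is seated on its stand at (503,255) with the post in its bore and its top at 42 mm. The gripper is right above the white wheel at (300,262).

Call:
jog_arm(increments=[0, 0, 0, 0, 0, 20, 100, 0, 0, 0, 0, 0, 25, 100, 0, 0, 0, 0, 0, 17, 100, 0, 0, 0, 0, 0, 10, 100, 0, 0, 0, 0, 0, 0, 40, 0, 0, 0, 0, 0, 0, 40, 0, 0, 0, 0, 0, 0, 40, 0, 0, 0, 0, 0, 0, 40, 0, 0, 0, 0, 0, 0, 40, 0, 0, 0, 0, 0, 0, 40])

```text
t: 10.05
ee_pos: [455.9, 8.0, 7.5]
orientation: [-3.142, -0.0, -0.002]
ft_force: [-1.2, 0.9, 6.0]
width: 56.1
grasp_force: 30.0
```

Call:
jog_arm(increments=[0, 0, 0, 0, 0, -15, 40, 0, 0, 0, 0, 0, -35, 40, 0, 0, 0, 0, 0, -35, 40, 0, 0, 0, 15, 2, 0, 40, 0, 0, 0, 40, 6, 0, 40, 0, 0, 0, 50, 7, 0, 40, 0, 0, 0, 45, 6, 0, 40, 0, 0, 0, 22.5, 3.5, 0, 40, 0, 0, 0, 0, 0, 15, 40, 0, 0, 0, 0, 0, 10, 40, 0, 0, 0, 0, 0, 0, 40])

```text
t: 11.42
ee_pos: [625.4, -16.3, 65.0]
orientation: [-3.141, -0.0, 0.007]
ft_force: [-0.3, 0.8, -1.5]
width: 55.9
grasp_force: 30.0
```

Call:
jog_arm(increments=[0, 0, 0, 3, 0, 15, 40, 0, 0, 0, 0, 0, 13, 40, 0, 0, 0, 0, 0, 9, 40, 0, 0, 0, 0, 0, 5, 40, 0, 0, 0, 0, 0, 2, 40, 0, 0, 0, 0, 0, 0, 40])

```text
t: 12.18
ee_pos: [631.0, -16.6, 23.1]
orientation: [-3.142, 0.0, -0.0]
ft_force: [0.3, 0.5, -1.2]
width: 56.0
grasp_force: 30.0
```

Call:
jog_arm(increments=[0, 0, 0, -2.3, 0, 2, 40, 0, 0, 0, 0, 0, 1.4, 40, 0, 0, 0, 0, 0, 0.7, 40, 0, 0, 0, 0, 0, 0, 40])

```text
t: 12.68
ee_pos: [628.5, -16.6, 19.6]
orientation: [-3.142, -0.0, 0.0]
ft_force: [-2.9, -0.5, 5.4]
width: 55.7
grasp_force: 30.0
```

Call:
jog_arm(increments=[0, 0, 0, 0, 0, 0, 60, 0, 0, 0, 0, 0, 0, 80, 0, 0, 0, 0, 0, 0, 100, 0, 0, 0, 0, 0, 0, 100, 0, 0, 0, 0, 0, 0, 100, 0, 0, 0, 0, 0, -20, 100, 0, 0, 0, 0, 0, -40, 100, 0, 0, 0, 0, 0, -20, 100])

```text
t: 13.68
ee_pos: [630.1, -16.6, 102.0]
orientation: [3.141, 0.0, 0.006]
ft_force: [-0.2, -0.8, 0.6]
width: 88.2
grasp_force: 0.0
```

Call:
jog_arm(increments=[0, 0, 0, -7, -20, 0, 100, 0, 0, 0, -7, -45, 0, 100, 0, 0, 0, -7, -55, 0, 100, 0, 0, 0, -7, -55, 0, 100, 0, 0, 0, -7, -55, 0, 100, 0, 0, 0, -7, -42, 0, 100, 0, 0, 0, -6.5, -19.5, 0, 100, 0, 0, 0, 0, 0, 20, 100, 0, 0, 0, 0, 0, 0, 100, 0, 0, 0, 0, 0, 0, 100])

```text
t: 14.92
ee_pos: [580.1, 273.3, 78.2]
orientation: [3.141, -0.003, -0.002]
ft_force: [-0.0, 0.0, -0.3]
width: 88.3
grasp_force: 0.0
```

Call:
jog_arm(increments=[0, 0, 0, 0, -1.5, 20, 100, 0, 0, 0, 0, 0, 25, 100, 0, 0, 0, 0, 0, 17, 100, 0, 0, 0, 0, 0, 9, 100, 0, 0, 0, 0, 0, 0, 40, 0, 0, 0, 0, 0, 0, 40, 0, 0, 0, 0, 0, 0, 40, 0, 0, 0, 0, 0, 0, 40, 0, 0, 0, 0, 0, 0, 40, 0, 0, 0, 0, 0, 0, 40])

```text
t: 16.18
ee_pos: [580.6, 276.7, 8.6]
orientation: [-3.141, -0.0, -0.002]
ft_force: [-0.6, -1.6, 6.3]
width: 55.7
grasp_force: 30.0
```

```bash
python3 - <<'E'
from h import *
W=pts(get_image("scene"));find("wheel_white_mid","scene",W,(34,50))
W=pts(get_image("top"));find("wheel_white_mid","top",W,(34,50));find("wheel_pink_mid","top",W,(34,50))
E
```

```text
wheel_white_mid scene p0.84 circle 627.2 -16.3 R30.6 mean [630.  -19.9  40.8] zmed 41.7 n 292
wheel_white_mid top p0.83 circle 625.6 -16.3 R27.8 mean [625.  -16.3  42.2] zmed 42.5 n 227
wheel_pink_mid top p0.60 circle 625.8 131.7 R27.9 mean [625.6 131.1  41.9] zmed 42.2 n 237
```

Call:
jog_arm(increments=[0, 0, 0, 0, 0, -15, 40, 0, 0, 0, 0, 0, -35, 40, 0, 0, 0, 0, 0, -35, 40, 0, 0, 0, 2.5, 15, 0, 40, 0, 0, 0, 2.5, 35, 0, 40, 0, 0, 0, 2.5, 50, 0, 40, 0, 0, 0, 2.5, 55, 0, 40, 0, 0, 0, 2.5, 55, 0, 40])

```text
t: 17.42
ee_pos: [591.4, 64.0, 91.6]
orientation: [3.141, 0.0, -0.003]
ft_force: [-0.2, 0.1, -2.3]
width: 54.9
grasp_force: 30.0
```

Call:
jog_arm(increments=[0, 0, 0, 2.5, 55, 0, 40, 0, 0, 0, 2.5, 55, 0, 40, 0, 0, 0, 2.5, 50, 0, 40, 0, 0, 0, 2.5, 30, 0, 40, 0, 0, 0, 2, 14, 0, 40, 0, 0, 0, 0, 0, 15, 40, 0, 0, 0, 0, 0, 10, 40, 0, 0, 0, 0, 0, 0, 40, 0, 0, 0, 0, 0, 0, 40])

```text
t: 18.55
ee_pos: [604.7, -136.6, 67.7]
orientation: [-3.141, -0.002, 0.001]
ft_force: [-0.2, 0.1, -2.3]
width: 55.7
grasp_force: 30.0
```

Call:
jog_arm(increments=[0, 0, 0, 0, 0, 15, 40, 0, 0, 0, 0, 0, 13, 40, 0, 0, 0, 0, 0, 9, 40, 0, 0, 0, 0, 0, 6, 40, 0, 0, 0, 0, 0, 2.5, 40, 0, 0, 0, 0, 0, 0, 40, 0, 0, 0, 0, 0, 0, 40])

```text
t: 19.42
ee_pos: [604.9, -137.6, 22.7]
orientation: [3.141, -0.0, 0.001]
ft_force: [0.5, 0.4, -1.4]
width: 55.8
grasp_force: 30.0
```

Call:
jog_arm(increments=[0, 0, 0, 0, 0, 1, 40, 0, 0, 0, 0, 0, 1, 40, 0, 0, 0, 0, 0, 0.5, 40, 0, 0, 0, 0, 0, 0, 40])

```text
t: 19.92
ee_pos: [604.8, -137.6, 20.6]
orientation: [3.142, 0.0, 0.0]
ft_force: [-2.4, 0.5, 5.0]
width: 56.0
grasp_force: 30.0
```

Call:
jog_arm(increments=[0, 0, 0, 0, 0, 0, 60, 0, 0, 0, 0, 0, 0, 80, 0, 0, 0, 0, 0, 0, 100, 0, 0, 0, 0, 0, 0, 100, 0, 0, 0, 0, 0, 0, 100, 0, 0, 0, 0, 0, -20, 100, 0, 0, 0, 0, 0, -40, 100, 0, 0, 0, 0, 0, -20, 100])

```text
t: 20.92
ee_pos: [606.0, -137.9, 103.0]
orientation: [3.141, 0.0, 0.006]
ft_force: [-0.6, -0.8, -0.5]
width: 87.4
grasp_force: 0.0
```

Call:
jog_arm(increments=[0, 0, 0, -12, -20, 0, 100, 0, 0, 0, -24, -40, 0, 100, 0, 0, 0, -29, -49, 0, 100, 0, 0, 0, -29, -49, 0, 100, 0, 0, 0, -29, -49, 0, 100, 0, 0, 0, -27, -45, 0, 100, 0, 0, 0, -13, -23.6, 0, 100, 0, 0, 0, 0, 0, 20, 100, 0, 0, 0, 0, 0, 0, 100, 0, 0, 0, 0, 0, 0, 100])

```text
t: 22.18
ee_pos: [440.8, 138.0, 79.7]
orientation: [3.141, 0.0, -0.002]
ft_force: [0.3, -0.7, 0.1]
width: 87.9
grasp_force: 0.0
```

Call:
jog_arm(increments=[0, 0, 0, 1, 0, 20, 100, 0, 0, 0, 0, 0, 25, 100, 0, 0, 0, 0, 0, 17, 100, 0, 0, 0, 0, 0, 10, 100, 0, 0, 0, 0, 0, 0, 40, 0, 0, 0, 0, 0, 0, 40, 0, 0, 0, 0, 0, 0, 40, 0, 0, 0, 0, 0, 0, 40, 0, 0, 0, 0, 0, 0, 40, 0, 0, 0, 0, 0, 0, 40])

```text
t: 23.42
ee_pos: [443.1, 138.2, 8.4]
orientation: [-3.141, -0.0, -0.002]
ft_force: [-0.8, -0.6, 7.1]
width: 55.4
grasp_force: 30.0
```

Call:
jog_arm(increments=[0, 0, 0, 0, 0, -15, 40, 0, 0, 0, 0, 0, -35, 40, 0, 0, 0, 0, 0, -35, 40, 0, 0, 0, 6.5, -15, 0, 40, 0, 0, 0, 6.5, -35, 0, 40, 0, 0, 0, 6.5, -50, 0, 40, 0, 0, 0, 6.5, -50, 0, 40, 0, 0, 0, 6.5, -50, 0, 40, 0, 0, 0, 6.5, -35, 0, 40, 0, 0, 0, 6.5, -15, 0, 40, 0, 0, 0, 0, 0, 20, 40, 0, 0, 0, 0, 0, 0, 40])

```text
t: 24.92
ee_pos: [486.1, 385.4, 70.0]
orientation: [3.138, -0.001, -0.007]
ft_force: [0.4, 0.5, -1.2]
width: 55.4
grasp_force: 30.0
```

Call:
jog_arm(increments=[0, 0, 0, 0, 0, 0, 40])

```text
t: 25.05
ee_pos: [487.7, 386.5, 72.2]
orientation: [3.14, -0.002, -0.002]
ft_force: [0.1, -0.2, -0.9]
width: 55.6
grasp_force: 30.0
```

```bash
python3 -c "
from h import *
print(get_obs()['ee_pos'],get_obs()['qpos'])
W=pts(get_image('scene'));find('wheel_blue_mid','scene',W,(34,50))
W=pts(get_image('top'));find('wheel_blue_mid','top',W,(34,50))"
```

```text
[487.65597736 386.49174238  72.1769144 ] [ 6.51094480e-01  6.15166426e-01  1.71636153e+00 -1.06147232e-04
  8.12099061e-01  2.22319802e+00]
wheel_blue_mid scene p0.71 circle 607.5 -137.7 R29.0 mean [ 608.2 -140.2   40.8] zmed 41.6 n 337
wheel_blue_mid top p0.58 circle 603.5 -137.1 R27.7 mean [ 602.5 -136.4   42.2] zmed 42.2 n 219
```

Call:
jog_arm(increments=[0, 0, 0, 0.5, -0.5, 15, 40, 0, 0, 0, 0, 0, 15, 40, 0, 0, 0, 0, 0, 10, 40, 0, 0, 0, 0, 0, 6, 40, 0, 0, 0, 0, 0, 3, 40, 0, 0, 0, 0, 0, 0, 40, 0, 0, 0, 0, 0, 0, 40])

```text
t: 26.12
ee_pos: [488.9, 388.8, 24.3]
orientation: [-3.141, 0.0, -0.001]
ft_force: [-1.0, 0.3, -1.7]
width: 55.7
grasp_force: 30.0
```

Call:
jog_arm(increments=[0, 0, 0, 0, 0, 1.5, 40, 0, 0, 0, 0, 0, 1.2, 40, 0, 0, 0, 0, 0, 1, 40, 0, 0, 0, 0, 0, 0.5, 40, 0, 0, 0, 0, 0, 0, 40])

```text
t: 26.75
ee_pos: [488.6, 388.6, 20.4]
orientation: [-3.142, 0.0, -0.0]
ft_force: [-1.9, -0.8, 6.3]
width: 55.3
grasp_force: 30.0
```

Call:
jog_arm(increments=[0, 0, 0, 0, 0, 0, 60, 0, 0, 0, 0, 0, 0, 80, 0, 0, 0, 0, 0, 0, 100, 0, 0, 0, 0, 0, 0, 100, 0, 0, 0, 0, 0, 0, 100, 0, 0, 0, 0, 0, -20, 100, 0, 0, 0, 0, 0, -40, 100, 0, 0, 0, 0, 0, -40, 100, 0, 0, 0, 0, 40, -20, 100, 0, 0, 0, 0, 50, 0, 100, 0, 0, 0, 0, 40, 0, 100, 0, 0, 0, 0, 0, 0, 100])

```text
t: 28.25
ee_pos: [488.6, 256.5, 141.1]
orientation: [-3.142, 0.004, -0.001]
ft_force: [0.9, 0.4, 0.9]
width: 88.4
grasp_force: 0.0
```

```bash
python3 - <<'E'
from h import *
for c in("top","scene"):
    im=get_image(c);W=pts(im)
    for k in"green white pink blue".split(): find(f"wheel_{k}_mid",c,W,(34,50))
    find("felt_mid",c,W,(22,38)); find("flange_mid",c,W,(8,20))
cv2.imwrite("pics/s2.png",cv2.resize(im["pixels"][80:300,120:400],None,fx=2.5,fy=2.5))
E
```

```text
wheel_green_mid top none
wheel_white_mid top p0.75 circle 625.7 -16.3 R27.5 mean [624.8 -16.5  41.9] zmed 42.1 n 221
wheel_pink_mid top p0.66 circle 626.1 131.2 R27.9 mean [624.4 131.1  42.1] zmed 42.4 n 232
wheel_blue_mid top p0.68 circle 603.4 -136.9 R27.2 mean [ 602.5 -136.    42.2] zmed 42.5 n 213
felt_mid top p0.88 circle 495.2 -395.4 R28.2 mean [ 494.4 -394.7   30.2] zmed 30.6 n 251
flange_mid top few 0.75 [623.28584078 -14.75861819  41.78405313]
wheel_green_mid scene p0.68 circle 490.8 384.2 R28.2 mean [492.3 381.1  41. ] zmed 41.6 n 123
wheel_white_mid scene p0.63 circle 627.5 -18.0 R30.1 mean [630.8 -20.1  40.7] zmed 41.5 n 293
wheel_pink_mid scene p0.63 circle 628.5 129.7 R28.7 mean [630.1 126.6  40.8] zmed 41.7 n 225
wheel_blue_mid scene p0.69 circle 606.1 -137.8 R29.6 mean [ 608.  -141.    40.9] zmed 41.7 n 331
felt_mid scene p0.58 circle 497.2 -396.5 R29.0 mean [ 500.  -398.    28.9] zmed 29.5 n 461
flange_mid scene p0.81 circle 583.0 -291.9 R29.5 mean [ 583.7 -294.3   13.6] zmed 14.0 n 426
```

View pics/s2.png

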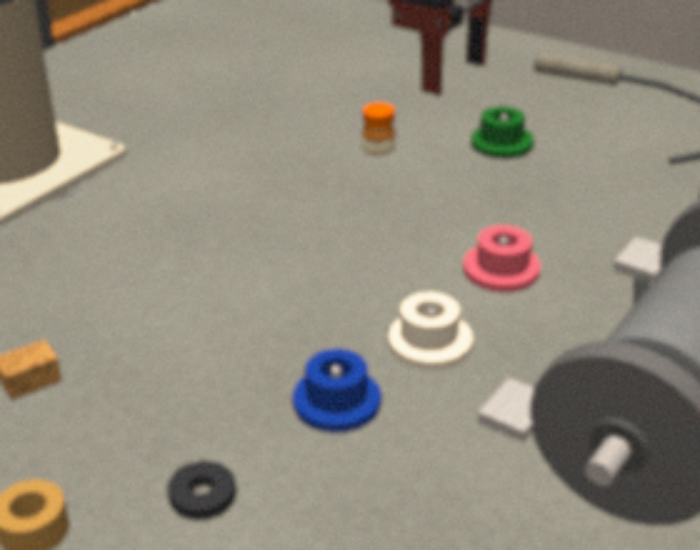

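All four wheels sit flat on their own stands: green (503,128), pink (503,255), white (430,325), blue (336,388). The posts show in the bores, the wheel tops measure about 42 mm, and the felt and flange are where they were.

```bash
python3 -c "
from workcell import job
print(job.close_job())"
```

```text
the job is handed in; nothing more can be done
None
```

The job is handed in at about 28 s on the robot's clock: all four wheels were set down flat on the stands of their own colour, and the felt wheel and steel flange are where they started; no verdict was returned.

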